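# Click the charger's dial round to the three-dot setting

### The arm

A 6-joint arm with a two-finger parallel gripper is mounted at the origin on a cart in front of the work surface, level with it; the furniture and walls round the work are solid. World frame = base frame: x ahead of the robot, y to its left, z up, the work surface at z = 0. Lengths are in mm, angles in rad, forces in N, time in s.
With the tool pointing down it reaches from about 350 to 975 mm from the base axis. Payload 7.1 kg.
Tool frame: the origin (TCP) lies at the very end of the fingers, on their centre line; the grasp point (between the pads) lies 19 mm behind it; z points along the fingers, y is the direction in which the jaws open and shut (so a half turn about z gives the same grasp; the last joint's range is limited). The gripper opens to 88 mm and grips with 3 to 60 N. Pads are 20 mm wide; open, the fingers measure 115 mm over their backs; the gripper's body (75 mm by 178 mm) begins 61 mm behind the grasp point.
Start: joints at [-1.177, 0.423, 1.63, -0, 1.089, -0.019], TCP at [250.75, -572.476, 222.675] pointing down, gripper open.
Joint ranges: [-3, 3], [-0.9, 2.11], [0.09, 2.58], [-1.31, 4.45], [0.11, 2.69], [-2.54, 2.54]. Speed limits (rad/s): [2.39, 2.39, 3.01, 3.14, 3.14, 3.14].

### API

Orientations are given as a rotation vector (axis times angle).
In Python, from workcell import * gives the robot as it stands.
- The arm moves only by the tool play_rows, never from a script. Its argument "plan" is text: rows parted by semicolons, each of 7 numbers parted by spaces: the finger opening in cm, from 0 to 8.78, then the shift along the tool's x, y, z in cm, then the turn, a rotation vector about the tool's x, y, z in degrees. A call has 1 to 20 rows; each row shifts and turns the commanded pose from where the row before left it, along the tool's axes as they then stand; what a row does not reach is not made up. A row lasts 1/8 s, in which the tool goes at most 62.5 mm and 10.7 degrees, less where a joint would pass 70% of its speed; a pose out of reach is approached as far as the arm can. A call is refused whole if a number of a shift passes 6.25 or a number of a turn 10.7, either way. A call with a gripper value outside its range is refused whole. The fingers move at their own pace and stop on an object; the grip force is fixed at half the most. Time passes only in rows, so rows that do not move let the fingers close. It gives the time, the measured TCP pose, the force and the opening at its end, in the units of the state.
- get_obs(): the state, without advancing time (a new reading comes with each control period).
- get_image(name): name is "scene" or "side" or "wrist"; returns a dict with "pixels" (384x512x3 uint8, red, green, blue), "range_z" (384x512 float32, mm along the optical axis (not along the pixel's ray), 0 where there is no reading), "fx", "fy", "cx", "cy" (pixels), "eye" and "attitude" of the camera in the world. Camera axes: x right, y down, z forward; pixel columns grow to the right and rows downward; lengths in mm; the calibration is good to about 2 mm. The wrist camera is an equidistant fisheye: a pixel r from the principal point sees the ray r / f radians off the axis. A picture is of the moment at which its call begins.
- close_job(): hands the job in, once; it reports no verdict.
The state is a dict: "t": time; "qpos": joint angles; "qvel": joint speeds; "joint_torque": joint torques, N m; "ee_pos": TCP position; "orientation": TCP orientation; "ft_force": force on the tool from outside, world axes, zero at the start; "moment": the same for the moment, N m; "width": finger opening in mm.
Only numpy, scipy, OpenCV 4.12 (cv2) and the standard library are available. Lean on these libraries where they do the work, as an engineer would, in place of code of your own. Each camera call takes 0.05 s, during which the arm holds its last target. There are 200 camera calls.

### The job

On the workbench stands a grey battery charger with a large knurled black dial on top. Lay a fingertip on the dial and, by friction alone, turn it clockwise (seen from above) until its white pointer clicks into the green three-dot setting; do not let it run on to the four-dot setting and do not lean hard on the dial. Then take the finger away, and leave the other things on the bench where they are: nothing is to be gripped or lifted.

Things in the scene. Friction and masses are not known exactly. Their poses are not given: they have to be found in the camera images.
- charger: Grey battery charger with a black top panel, fixed. Origin on the bench right under the dial's axis; x runs from its front (sockets, lamps) to its back. Case: x -80 to +110 mm (sockets 11 mm more in front), y -100 to +100 mm, 69 mm high. Behind the dial are settings of 1, 2, 3, 4 dots, clockwise from above, at 54 and 18 deg left and 18 and 54 deg right of x; three dots green, others white.
- dial_cap: The dial itself, on a sprung shaft; origin on its axis at its underside (78 mm above the bench at rest). Under a finger it sinks by 1 mm for each 2 N, to a stop at 8 mm (about 16 N), and comes up again; sunk or not, it turns alike.
- dial (a joint): Dial angle, rad, growing clockwise seen from above. Detents at -0.942 (one dot), -0.314 (two), +0.314 (three), +0.942 (four), end stops just beyond; starts at one or two dots (now and then balanced between). About 0.06 N m carries it from one detent to the next; a little past halfway it snaps on by itself. Little friction of its own.
- dial_center (a point): Centre of the dial's flat top, on the axis, 92 mm above the bench at rest. The dial is a flat disc 92 mm across and 14 mm thick, too wide to grip, with fine ribs on its rim and on the outer part of its top; friction coefficient against a finger 0.7 or more.
- dial_pointer (a point): Outer end of the white pointer line on the dial's top, at the rim, 46 mm from the axis; it points along the charger's x direction when the dial's angle is 0.
- three_dots (a point): Middle of the row of three green dots on the top panel, 82 mm from the dial's axis; the pointer is to point here.
- nail_tin: Round open metal tin of nails, 76 mm across and 51 mm high, loose, to the left of the charger; origin under its middle. Leave it alone.
- black_tape: Roll of black tape lying flat, 62 mm across and 19 mm high, loose, to the right of the charger; origin under its middle. Leave it alone.
- pliers: Red-handled pliers, 174 x 59 x 14 mm, lying loose near the front edge; origin under the middle. Leave them alone.
- spanner_13: Small steel spanner, 172 x 26 x 5 mm, lying loose at the left; origin under its middle. Leave it alone.
- tape_measure: Tape measure with a yellow case, 64 x 95 x 33 mm, loose near the front right edge; origin under its middle. Leave it alone.
- offcut_pine: Pale block of wood, 45 x 90 x 45 mm, loose at the left; origin under its middle. Leave it alone.

How it is judged (in metres and radians):
On the way, in this order (a step that is already met when the one before it is completed fails the run):
1. a finger rests on the dial while it is still short of the three-dot setting (contact force between the fingers and dial_cap above 0.5 N and value of joint dial below 0.1 rad), for 0.1 s.
2. the dial has clicked into the three-dot setting (value of joint dial between 0.214 and 0.414 rad), for 0.2 s.
At the end, for the whole second after the job is handed in: The dial rests in the three-dot detent (0.314 rad, within 0.1 rad), turning slower than 0.05 rad/s, with no finger on it, and every loose thing within 20 mm of where it started (all of step 2 and velocity of joint dial between -0.05 and 0.05 rad/s and contact force between the fingers and dial_cap below 0.1 N and distance of each of nail_tin, black_tape, pliers, spanner_13, tape_measure, offcut_pine from where it was at the start of the episode below 0.02 m); the robot touches nothing.
It fails at once if the dial runs on past the three-dot detent towards the four-dot one (beyond 0.62 rad) (value of joint dial above 0.62 rad).
It fails at once if the dial is leaned on hard (fingers press it with more than 40 N) (contact force between the fingers and dial_cap above 40 N).
It fails at once if a loose thing is shoved or carried more than 30 mm, or lifted (distance of any of nail_tin, black_tape, pliers, spanner_13, tape_measure, offcut_pine from where it was at the start of the episode above 0.03 m or height (world z) of any of nail_tin, black_tape, pliers, spanner_13, tape_measure, offcut_pine above 0.025 m).
It also fails if it takes over 32 s, if anything falls off the work surface, if the arm or the gripper's body presses on something with over 40 N, if the wrist force passes 120 N, or if a joint passes its speed limit or range.

## Working session

There is one attempt and no reset: what is moved stays moved. The work goes in short steps, Python scripts to look and compute and a tool call to move; the robot and the scene stay as the last step left them, time stands still between calls to the robot, and variables do not carry over. Pictures are saved under pics/ and viewed, about 8 in all and at most 12, crops included, and the job is handed in when it is done.

Besides the shell and the picture viewer there is one more tool, called by a JSON object that holds its "method" and its "body", one argument or row to a line. play_rows: Moves the arm, as the interface text tells. Its arguments: {"type":"object","properties":{"plan":{"type":"string"}},"required":["plan"]}

```bash
mkdir -p pics
cat > h.py <<'E'
from workcell import *
import numpy as np, cv2
def save(n,f):
    im=get_image(n); cv2.imwrite(f,cv2.cvtColor(im["pixels"],cv2.COLOR_RGB2BGR)); np.save(f[:-4]+'.npy',im,allow_pickle=True); return im
E
python3 - <<'E'
from h import *
a=save("scene","pics/s0.png");b=save("side","pics/d0.png")
for i in (a,b): print({k:np.round(v,3) if not isinstance(v,str) else v for k,v in i.items() if k not in("pixels","range_z")})
print(get_obs())
cv2.imwrite("pics/both.png",cv2.resize(np.vstack([cv2.imread("pics/s0.png"),cv2.imread("pics/d0.png")]),None,fx=.78,fy=.78))
E
```

```text
{'fx': np.float64(347.117), 'fy': np.float64(347.117), 'cx': np.float64(255.61), 'cy': np.float64(196.119), 'eye': array([ 288.963, -284.439,  739.328]), 'attitude': array([-2.377,  0.633, -0.224])}
{'fx': np.float64(389.495), 'fy': np.float64(389.495), 'cx': np.float64(265.586), 'cy': np.float64(183.056), 'eye': array([ 58.53 , 937.831, 791.77 ]), 'attitude': array([-0.779,  2.514, -1.192])}
{'t': 0.1, 'qpos': array([-1.17701902e+00,  4.23754680e-01,  1.63061289e+00,  8.53103182e-06,
        1.08863563e+00, -1.89821732e-02]), 'qvel': array([ 0.00119101, -0.00191319, -0.00200957,  0.00130663, -0.00086437,
       -0.0010402 ]), 'joint_torque': array([ 1.20713034e-04, -5.45612383e+01, -2.74324214e+01,  6.46381290e-02,
        1.87387259e-02, -7.68108777e-06]), 'ee_pos': array([ 250.54941613, -572.01830785,  221.98579887]), 'orientation': array([-3.07356892e+00, -6.43477944e-01,  4.00948526e-04]), 'ft_force': array([-0.49630799, -0.43449305, -1.08783633]), 'moment': array([ 0.00065763,  0.06337925, -0.01736048]), 'width': 88.12530778281582}
```

View pics/both.png

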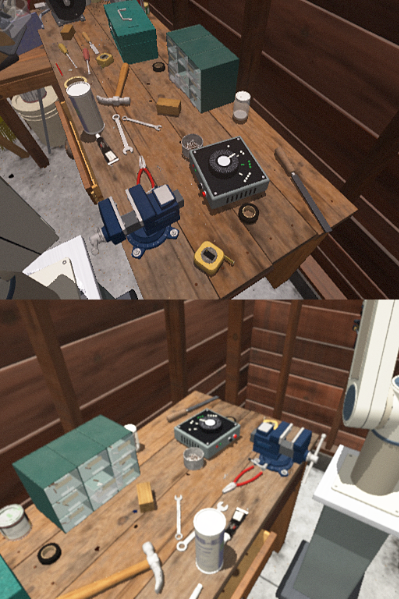

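The scene view shows the charger at about (292,212) in full-size pixels, with the vise in front of it, the tin behind left and the tape at the right. Next I'll look closer at the dial and get 3D points.

```bash
cat >> h.py <<'E'
from scipy.spatial.transform import Rotation as R
def ray(im,u,v,z):
    d=R.from_rotvec(im["attitude"]).apply([(u-im["cx"])/im["fx"],(v-im["cy"])/im["fy"],1]); return im["eye"]+d*(z-im["eye"][2])/d[2]
def blobs(im,mask,z,amin=3):
    n,l,s,c=cv2.connectedComponentsWithStats(mask.astype(np.uint8))
    return [(int(s[i,4]),np.round(c[i]).astype(int).tolist(),np.round(ray(im,*c[i],z)).tolist()) for i in range(1,n) if s[i,4]>=amin]
E
python3 - <<'E'
from h import *
for f,(u0,v0,u1,v1) in (("pics/s0",(230,165,355,280)),("pics/d0",(215,130,315,210))):
    im=np.load(f+".npy",allow_pickle=True).item(); p=im["pixels"].astype(int)
    roi=np.zeros(p.shape[:2],bool); roi[v0:v1,u0:u1]=1
    r,g,b=p[...,0],p[...,1],p[...,2]
    print(f,"green",blobs(im,roi&(g>r*1.4)&(g>b*1.3)&(g>70),69,2))
    print("white",blobs(im,roi&(p.min(2)>170),69,2))
    cv2.imwrite(f+"c.png",cv2.resize(cv2.imread(f+".png")[v0:v1,u0:u1],None,fx=4.5,fy=4.5,interpolation=cv2.INTER_CUBIC))
a=cv2.imread("pics/s0c.png")
cv2.imwrite("pics/c.png",a)
E
```

```text
pics/s0 green [(24, [320, 210], [677.0, 86.0, 69.0]), (9, [311, 211], [657.0, 95.0, 69.0]), (5, [250, 218], [519.0, 148.0, 69.0])]
white [(3, [305, 178], [707.0, 191.0, 69.0]), (2, [240, 184], [548.0, 256.0, 69.0]), (2, [234, 186], [531.0, 257.0, 69.0]), (5, [292, 187], [661.0, 182.0, 69.0]), (6, [308, 194], [683.0, 141.0, 69.0]), (4, [250, 194], [553.0, 214.0, 69.0]), (180, [288, 205], [617.0, 137.0, 69.0]), (4, [312, 196], [684.0, 131.0, 69.0]), (3, [304, 199], [664.0, 132.0, 69.0]), (17, [318, 225], [646.0, 53.0, 69.0]), (6, [308, 223], [630.0, 69.0, 69.0]), (5, [337, 226], [683.0, 26.0, 69.0]), (5, [313, 231], [627.0, 43.0, 69.0]), (3, [263, 246], [505.0, 67.0, 69.0]), (6, [276, 248], [529.0, 49.0, 69.0]), (2, [311, 268], [566.0, -32.0, 69.0])]
pics/d0 green [(21, [256, 150], [677.0, 85.0, 69.0]), (7, [282, 185], [512.0, 189.0, 69.0])]
white [(2, [239, 142], [755.0, 77.0, 69.0]), (2, [270, 148], [645.0, 52.0, 69.0]), (4, [274, 148], [636.0, 46.0, 69.0]), (4, [276, 148], [628.0, 40.0, 69.0]), (98, [268, 157], [626.0, 96.0, 69.0]), (7, [245, 157], [684.0, 137.0, 69.0]), (4, [252, 158], [662.0, 132.0, 69.0]), (2, [305, 160], [517.0, 45.0, 69.0]), (92, [245, 176], [625.0, 217.0, 69.0]), (4, [250, 166], [646.0, 166.0, 69.0]), (4, [300, 165], [519.0, 75.0, 69.0]), (3, [243, 166], [661.0, 181.0, 69.0]), (2, [294, 168], [523.0, 100.0, 69.0]), (6, [288, 174], [527.0, 133.0, 69.0]), (6, [282, 178], [531.0, 159.0, 69.0]), (4, [294, 177], [503.0, 138.0, 69.0]), (3, [276, 182], [534.0, 186.0, 69.0]), (2, [266, 184], [554.0, 212.0, 69.0]), (6, [271, 185], [538.0, 207.0, 69.0]), (2, [239, 192], [597.0, 283.0, 69.0]), (9, [259, 197], [535.0, 270.0, 69.0]), (3, [245, 198], [565.0, 296.0, 69.0]), (6, [249, 199], [555.0, 292.0, 69.0]), (45, [247, 204], [546.0, 314.0, 69.0])]
```

View pics/c.png

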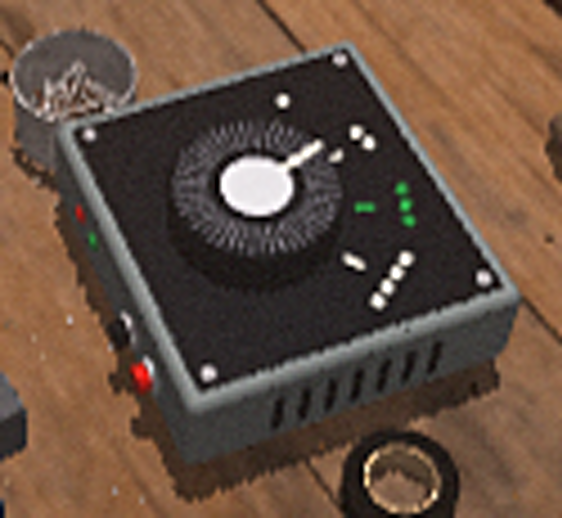

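The close-up shows the pointer (crop about 305,155) at the two-dot setting, with the green dots at crop (405,205). Both views agree on the dot positions. Fitting them at a radius of 82 mm puts the dial axis at about (603,122), with the charger yawed about -7.8°. I'll close the fingers and fly above the dial's left side, to (603,155).

{"method": "play_rows", "body": {
  "plan": "0 3.07 -2.62 0 0 0 0;0 3.07 -2.62 0 0 0 0;0 3.07 -2.62 0 0 0 0;0 3.07 -2.62 0 0 0 0;0 3.07 -2.62 0 0 0 0;0 3.07 -2.62 0 0 0 0;0 3.07 -2.62 0 0 0 0;0 3.07 -2.62 0 0 0 0;0 3.07 -2.62 0 0 0 0;0 3.07 -2.62 0 0 0 0;0 3.07 -2.62 0 0 0 0;0 3.07 -2.62 0 0 0 0;0 3.07 -2.62 0 0 0 0;0 3.07 -2.62 0 0 0 0;0 3.07 -2.62 0 0 0 0;0 3.07 -2.62 0 0 0 0;0 3.07 -2.62 0 0 0 0;0 3.07 -2.62 0 0 0 0;0 3.07 -2.62 0 0 0 0;0 3.07 -2.62 0 0 0 0"
}}

```text
t: 2.6
ee_pos: [603.2, 155.1, 222.3]
orientation: [3.075, 0.644, -0.001]
ft_force: [1.4, 0.3, -0.5]
width: 0.2
```

Run:
```python
from h import *
a=save("wrist","pics/w0.png"); o=get_obs()
print(a["fx"],a["cx"],a["cy"],a["eye"],a["attitude"],o["ee_pos"],R.from_rotvec(o["orientation"]).as_matrix().round(3),o["ft_force"])
p=a["pixels"].astype(int); r,g,b=p[...,0],p[...,1],p[...,2]
def fr(u,v,z):
    x,y=(u-a["cx"])/a["fx"],(v-a["cy"])/a["fy"]; t=np.hypot(x,y)
    d=R.from_rotvec(a["attitude"]).apply([x/t*np.sin(t),y/t*np.sin(t),np.cos(t)]); return (a["eye"]+d*(z-a["eye"][2])/d[2]).round().tolist()
for nm,m in (("g",(g>r*1.4)&(g>b*1.3)&(g>70)),("w",p.min(2)>170)):
    n,l,s,c=cv2.connectedComponentsWithStats(m.astype(np.uint8))
    for i in range(1,n):
        if 8<=s[i,4]<4000:
            q=fr(*c[i],69)
            if abs(q[0]-600)<130 and abs(q[1]-120)<120: print(nm,s[i,4],c[i].round(),q,fr(*c[i],92))
```

```text
297.3186396354542 254.45789841709936 194.17641212673584 [677.70697564 188.74500864 383.59835553] [ 2.41017903 -1.57562245 -0.23921837] [605.20374251 158.91196174 222.49234199] [[ 0.915  0.403  0.002]
 [ 0.403 -0.915  0.002]
 [ 0.002 -0.001 -1.   ]] [1.09395208 3.52597471 1.42369241]
g 43 [335. 139.] [680.0, 95.0, 69.0] [680.0, 102.0, 92.0]
g 46 [341. 146.] [676.0, 85.0, 69.0] [676.0, 92.0, 92.0]
g 40 [346. 154.] [671.0, 76.0, 69.0] [672.0, 84.0, 92.0]
g 54 [325. 159.] [656.0, 95.0, 69.0] [658.0, 102.0, 92.0]
w 2620 [279. 132.] [661.0, 154.0, 69.0] [663.0, 156.0, 92.0]
w 50 [264.  79.] [707.0, 190.0, 69.0] [704.0, 190.0, 92.0]
w 45 [298. 119.] [683.0, 140.0, 69.0] [682.0, 144.0, 92.0]
w 43 [307. 122.] [684.0, 130.0, 69.0] [684.0, 134.0, 92.0]
w 43 [255. 123.] [660.0, 180.0, 69.0] [661.0, 181.0, 92.0]
w 48 [297. 140.] [662.0, 132.0, 69.0] [663.0, 136.0, 92.0]
w 50 [263. 142.] [645.0, 164.0, 69.0] [647.0, 166.0, 92.0]
w 1186 [286. 193.] [604.0, 118.0, 69.0] [609.0, 123.0, 92.0]
w 23 [286. 167.] [630.0, 131.0, 69.0] [634.0, 135.0, 92.0]
w 21 [277. 167.] [626.0, 140.0, 69.0] [630.0, 143.0
[... 992 characters left out ...]
0, 92.0]
w 41 [335. 189.] [630.0, 69.0, 69.0] [634.0, 78.0, 92.0]
w 20 [252. 190.] [591.0, 153.0, 69.0] [597.0, 156.0, 92.0]
w 23 [317. 191.] [620.0, 87.0, 69.0] [624.0, 94.0, 92.0]
w 36 [353. 192.] [636.0, 47.0, 69.0] [639.0, 57.0, 92.0]
w 16 [249. 194.] [585.0, 155.0, 69.0] [592.0, 158.0, 92.0]
w 22 [317. 195.] [616.0, 85.0, 69.0] [620.0, 92.0, 92.0]
w 37 [190. 200.] [553.0, 213.0, 69.0] [562.0, 211.0, 92.0]
w 9 [247. 199.] [580.0, 155.0, 69.0] [587.0, 157.0, 92.0]
w 16 [318. 199.] [611.0, 82.0, 69.0] [616.0, 90.0, 92.0]
w 19 [353. 201.] [627.0, 42.0, 69.0] [630.0, 52.0, 92.0]
w 76 [372. 225.] [610.0, 2.0, 69.0] [615.0, 16.0, 92.0]
w 20 [234. 234.] [534.0, 151.0, 69.0] [544.0, 154.0, 92.0]
```

View pics/w0.png

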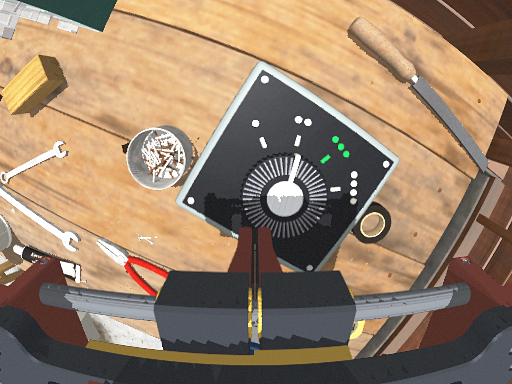

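The wrist view confirms the dial centre: hub at pixel (286,193), with rib ends about 34 mm from (603,122). The pointer is at two dots. I'll descend to just above the dial.

{"method": "play_rows", "body": {
  "plan": "0 0 0 3 0 0 0;0 0 0 3 0 0 0;0 0 0 3 0 0 0;0 0 0 2.5 0 0 0;0 0 0 0 0 0 0;0 0 0 0 0 0 0;0 0 0 0 0 0 0"
}}

```text
t: 3.52
ee_pos: [603.8, 153.9, 109.0]
orientation: [-3.075, -0.644, -0.003]
ft_force: [-0.1, -0.7, 0.3]
width: 0.4
```

{"method": "play_rows", "body": {
  "plan": "0 -0.4 -0.18 0.4 0 0 0;0 -0.4 -0.18 0.5 0 0 0;0 0 0 0.5 0 0 0;0 0 0 0.2 0 0 0;0 0 0 0.2 0 0 0;0 0 0 0 0 0 0;0 0 0 0 0 0 0"
}}

```text
t: 4.4
ee_pos: [594.1, 154.0, 89.9]
orientation: [-3.075, -0.644, 0.0]
ft_force: [-2.0, 0.7, 4.4]
width: 0.4
```

Contact at about 4 N. Press 1.5 mm more, then sweep clockwise along the arc.

{"method": "play_rows", "body": {
  "plan": "0 0 0 0.15 0 0 0;0 0 0 0 0 0 0;0 0.256 0.048 0 0 0 4.5;0 0.256 0.048 0 0 0 4.5;0 0.256 0.048 0 0 0 4.5;0 0.256 0.048 0 0 0 4.5;0 0.256 0.048 0 0 0 4.5;0 0.256 0.048 0 0 0 4.5;0 0.256 0.048 0 0 0 4.5;0 0 0 0 0 0 0;0 0 0 0 0 0 0"
}}

```text
t: 5.78
ee_pos: [613.4, 153.6, 89.1]
orientation: [-3.134, 0.215, -0.004]
ft_force: [-0.3, -1.0, 6.6]
width: 0.0
```

Run:
```python
from h import *
save("wrist","pics/w1.png"); o=get_obs(); print(o["ft_force"],o["moment"],o["ee_pos"])
i=cv2.imread("pics/w1.png")[90:290,180:420]; cv2.imwrite("pics/w1c.png",cv2.resize(i,None,fx=3,fy=3,interpolation=cv2.INTER_CUBIC))
```

```text
[-0.62259347 -1.08028174  6.0358267 ] [-0.22979793  0.04495241 -0.03037624] [613.47095894 153.63971863  89.06549297]
```

View pics/w1c.png

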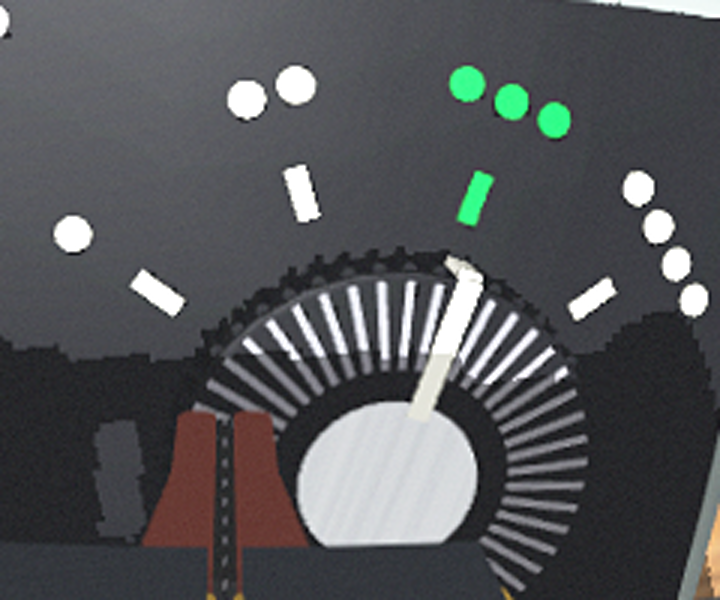

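The pointer (crop 418,415 to 468,280) now lines up with the green tick (475,197), under a press of about 6 N. Lift away.

{"method": "play_rows", "body": {
  "plan": "0 0 0 -0.3 0 0 0;0 0 0 -0.5 0 0 0;0 0 0 -2 0 0 0;0 0 0 -4 0 0 0;0 0 0 -4 0 0 0;0 0 0 -2 0 0 0;0 0 0 0 0 0 0;0 0 0 0 0 0 0;0 0 0 0 0 0 0;0 0 0 0 0 0 0"
}}

```text
t: 7.08
ee_pos: [611.7, 153.7, 215.1]
orientation: [3.134, -0.215, -0.003]
ft_force: [0.0, 0.2, -0.6]
width: 0.4
```

Run:
```python
from h import *
save("wrist","pics/w2.png");save("scene","pics/s2.png"); o=get_obs(); print(o["ft_force"],o["ee_pos"])
i=cv2.resize(cv2.imread("pics/w2.png"),None,fx=1.17,fy=1.17);j=cv2.resize(cv2.imread("pics/w2.png")[80:250,190:400],None,fx=2.6,fy=2.6)
cv2.imwrite("pics/w2c.png",j);cv2.imwrite("pics/w2.png",i)
```

```text
[-0.30439656  0.32416859 -0.30590338] [611.96347198 153.73243547 215.51070739]
```

View pics/w2.png

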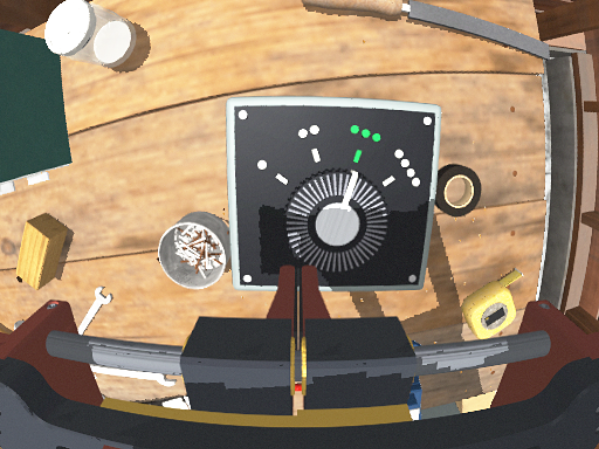

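View pics/w2c.png

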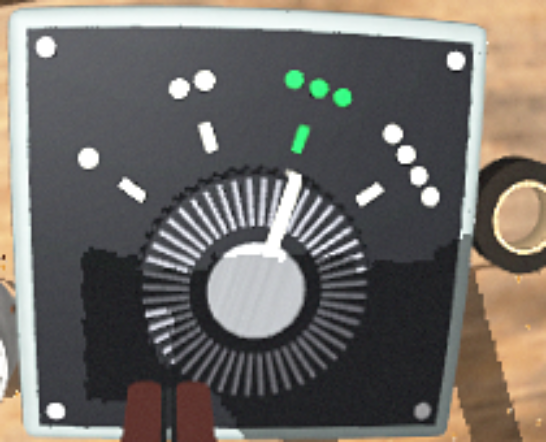

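The pointer runs from crop (275,245) to (294,175), straight at the green tick (301,140). The finger is clear, and the tin, tape and wood block look unmoved.

```bash
python3 -c "
from workcell import *
print(close_job())"
```

```text
the job is handed in; nothing more can be done
None
```

The dial is turned from two dots to the green three-dot setting and the job is handed in; `close_job()` gives no verdict. I laid the closed fingertips on the left of the dial, about 33 mm from its axis. They pressed with about 4–7 N at the readings I took, and swept clockwise through 31.5°. I then lifted them about 125 mm clear.

- **Dial:** after the lift, the wrist picture shows the pointer lined up with the green tick. I checked this by eye and did not measure the angle.
- **Finger:** the wrist force is back to about 0 N, and the job took about 7 s of the 32 s allowed.
- **Loose things:** in the last wrist picture the tin, tape roll and wood block look where they were, and nothing was touched on the way. I did not measure their positions. The pliers are mostly hidden behind the gripper in that picture, and I did not look at the final scene picture.

No check failed or disagreed, apart from one TCP reading a few mm off while the arm was still settling; the next reading was right.

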